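Put the lids back on the storage jars

TASK

The washed storage jars are dry: pick the three wooden lids out from the things on the worktop and put each one on the jar of its own size, lying flat on the rim with its plug inside. Set the lids down gently rather than dropping them, leave the jars standing where they are, and do not disturb the steel pan lid, the spice jar or the mug.

Things in the scene. Friction and masses are not known exactly. Their poses are not given: they have to be found in the camera images.
- jar_small: The small storage jar: an open, loose, straight-sided round jar of white glazed ceramic, 72 mm across outside, 62 mm inside (5 mm wall), 70 mm high. Stands upright on the worktop (z = 0). Origin at the centre of its underside, z up; its rim is 70 mm above the origin. It weighs about 0.4 kg.
- jar_medium: The medium storage jar: an open, loose, straight-sided round jar of white glazed ceramic, 92 mm across outside, 82 mm inside (5 mm wall), 80 mm high. Stands upright on the worktop (z = 0). Origin at the centre of its underside, z up; its rim is 80 mm above the origin. It weighs about 0.5 kg.
- jar_large: The large storage jar: an open, loose, straight-sided round jar of white glazed ceramic, 112 mm across outside, 102 mm inside (5 mm wall), 90 mm high. Stands upright on the worktop (z = 0). Origin at the centre of its underside, z up; its rim is 90 mm above the origin. It weighs about 0.6 kg.
- lid_small: The small wooden lid, for the small jar, lying right way up: a round plug 48 mm across below (0 to 10 mm above the origin), a disc 80 mm across (10 to 18 mm) and an upright round knob 24 mm across (18 to 52 mm). Origin: centre of the plug's underside, z up. Seated, the disc lies on the jar's rim, the plug inside with 7 mm of play all round, and the origin is 60 mm above the jar's. About 74 g.
- lid_medium: The medium wooden lid, for the medium jar, lying right way up: a round plug 68 mm across below (0 to 10 mm above the origin), a disc 100 mm across (10 to 18 mm) and an upright round knob 24 mm across (18 to 52 mm). Origin: centre of the plug's underside, z up. Seated, the disc lies on the jar's rim, the plug inside with 7 mm of play all round, and the origin is 70 mm above the jar's. About 89 g.
- lid_large: The large wooden lid, for the large jar, lying right way up: a round plug 88 mm across below (0 to 10 mm above the origin), a disc 120 mm across (10 to 18 mm) and an upright round knob 24 mm across (18 to 52 mm). Origin: centre of the plug's underside, z up. Seated, the disc lies on the jar's rim, the plug inside with 7 mm of play all round, and the origin is 80 mm above the jar's. About 104 g.
- pan_lid: Bystander: a shiny steel pan lid with a black knob, 96 mm across, 35 mm high over the knob, loose on the worktop. Fits none of the jars. Origin at the centre of its underside, z up.
- spice_jar: Bystander: a closed spice jar with a red cap and a blank paper label, 52 mm across, 90 mm high, loose on the worktop. Origin at the centre of its underside, z up.
- mug: Bystander: a blue mug, 80 mm across and 90 mm high, with a handle towards its own +y, loose on the worktop to the robot's left. Origin at the centre of its underside, z up.
There are look-alikes about, which are no part of the job. What is shaped like the lid_medium but orange or yellow is not meant. Leave any green look-alike of the jar_medium alone.

How it is judged:
By the outcome, as a careful person would: the job done as asked, in the order asked, and still so for the second after the job is handed in, with the robot touching nothing.
It also fails if it takes over 96 s, if anything falls off the work surface, if the arm or the gripper's body presses on something with over 40 N, if the wrist force passes 120 N, or if a joint passes its speed limit or range.

ROBOT

A 6-joint arm with a two-finger parallel gripper is mounted at the origin on the work surface. World frame = base frame: x ahead of the robot, y to its left, z up, the work surface at z = 0. Lengths are in m, angles in rad, forces in N, time in s.
With the tool pointing down it reaches from about 0.35 to 0.775 m from the base axis. Payload 5.5 kg.
Tool frame: the origin (TCP) lies at the very end of the fingers, on their centre line; the grasp point (between the pads) lies 19 mm behind it (grip_point_offset is the distance from the TCP to the grasp point, in m); z points along the fingers, y is the direction in which the jaws open and shut (so a half turn about z gives the same grasp; the last joint's range is limited). The gripper opens to 85 mm and grips with 20 to 120 N. Pads are 22 mm wide; open, the fingers measure 114 mm over their backs; the gripper's body (76 mm by 85 mm) begins 54 mm behind the grasp point. The pads swing forward as they close: fully open they stand 13 mm farther back than shut.
Start: joints at [1.065, 0.313, 0.046, 1.304, 0, 1.431], TCP at [0.206, 0.537, 0.231] pointing down, gripper open.
Joint ranges: [-2.76, 2.76], [-0.86, 1.69], [-1.03, 1.26], [-2.2, 2.34], [-1.47, 1.5], [-3.14, 3.14]. Speed limits (rad/s): [2.57, 2.57, 3.14, 3.14, 3.14, 3.14].

INTERFACE

Orientations are given as a unit quaternion [w, x, y, z].
In Python, from workcell import * gives the robot as it stands.
- The arm moves only by the shell command python3 -m crank 'ROWS' [OPENING] [FORCE]. ROWS is a JSON object of lists of equal length, an entry for each row: "travel": the shift along the tool's x, y, z in units of 40 mm (1.0 is 40 mm), a list of three; "turn": the turn about the tool's z in rad. In form: {"travel": [[x, y, z], ...], "turn": [turn, ...]}. A call has 1 to 5 rows; each row is the pose to reach, as a shift and turn from the pose commanded when the call began, along the tool's axes at that moment; what a row does not reach only later rows make up. A row lasts 1/12 s, in which the tool goes at most 41.7 mm and 7.16 degrees, less where a joint would pass 70% of its speed; a pose out of reach is approached as far as the arm can. A call with a gripper value outside its range is refused whole. OPENING is the finger opening in mm, from 0 to 85.4, set as the call begins (- or left out, the last holds). The fingers move at their own pace and stop on an object; FORCE is the grip in N (left out, the last holds). Time passes only in rows, so rows that repeat a pose let the fingers close. It gives the time, the measured TCP pose, the force and the opening at its end, in the units of the state.
- get_state(): the state, without advancing time (a new reading comes with each control period).
- read_camera(name): name is "side" or "top" or "wrist"; returns a dict with "image" (384x512x3 uint8, red, green, blue), "K" (3x3 intrinsics, pixels), "R" (3x3) and "t" (3): a world point X has camera coordinates R X + t. Camera axes: x right, y down, z forward; pixel columns grow to the right and rows downward; lengths in m; the calibration is good to about 2 mm. A picture is of the moment at which its call begins. There is no depth.
- hand_in(): hands the job in, once; it reports no verdict.
The state is a dict: "clock": time; "joint_pos": joint angles; "qvel": joint speeds; "tau": joint torques, N m; "tcp_pos": TCP position; "orientation": TCP orientation; "wrist_force": force on the tool from outside, world axes, zero at the start; "ft_torque": the same for the moment, N m; "finger_gap": finger opening in m.
Only numpy, scipy, OpenCV 4.12 (cv2) and the standard library are available. Lean on these libraries where they do the work, as an engineer would, in place of code of your own. Each camera call takes 0.05 s, during which the arm holds its last target. There are 200 camera calls.

## Working session

There is one attempt and no reset: what is moved stays moved. The work goes in short steps, Python scripts to look and compute and a shell command to move; the robot and the scene stay as the last step left them, time stands still between calls to the robot, and variables do not carry over. Pictures are saved under pics/ and viewed, about 12 in all and at most 16, crops included, and the job is handed in when it is done.

```bash
ls; mkdir -p pics; python3 - <<'E'
from workcell import *
import cv2,pickle
print(get_state())
for n in("top","side"):
    c=read_camera(n); pickle.dump(c,open(f"{n}0.pkl","wb")); print(n,c["K"],c["R"],c["t"])
    cv2.imwrite(f"pics/{n}0.png",c["image"][:,:,::-1])
E
```

```text
pics
{'clock': 0.0, 'joint_pos': array([ 1.06541045e+00,  3.14006685e-01,  4.49752121e-02,  1.30360112e+00,
       -1.14868836e-05,  1.43119238e+00]), 'qvel': array([-4.90642625e-04, -1.06937055e-03,  1.02766735e-03, -7.35645374e-04,
        8.54315622e-04,  9.59909994e-05]), 'tau': array([-2.17559544e-03, -4.80636764e+01,  2.98529506e+01,  1.97406061e-02,
       -3.66991890e-04, -8.65956139e-06]), 'tcp_pos': array([0.20542891, 0.53650097, 0.23040376]), 'orientation': array([-2.85539777e-04,  1.81873001e-01,  9.83321600e-01, -8.72620517e-04]), 'wrist_force': array([ 0.52554669,  0.63017638, -0.14857728]), 'ft_torque': array([-0.03165384, -0.01229214,  0.00660658]), 'finger_gap': 0.08528931170196788}
top [[423.60638815   0.         254.69332566]
 [  0.         423.60638815 191.68890632]
 [  0.           0.           1.        ]] [[ 0.0233065  -0.99972243  0.00344521]
 [-0.99561684 -0.02352273 -0.09051958]
 [ 0.09057549 -0.00132041 -0.99588872]] [0.09290416 0.52589111 1.29238758]
side [[390.60820376   0.         259.48747558]
 [  0.         390.60820376 191.51342909]
 [  0.           0.           1.        ]] [[-0.99495507 -0.10006805  0.00712715]
 [-0.08102547  0.7596621  -0.64525062]
 [ 0.05915474 -0.64257286 -0.76393772]] [ 0.52723825 -0.01145244  1.01585423]
```

View pics/top0.png

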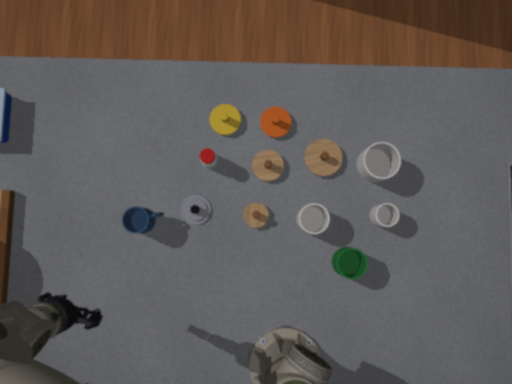

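View pics/side0.png

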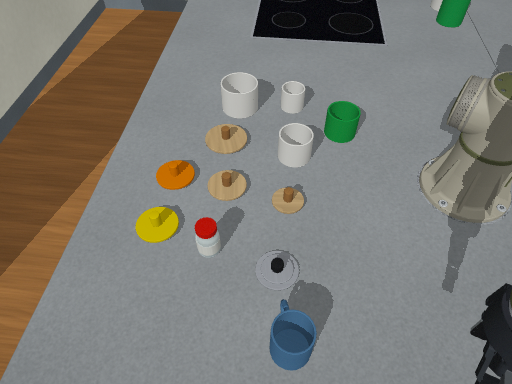

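The top view shows the wooden lids at: small (257,216), medium (267,166), large (323,157). The jars are at: small (385,215), medium (314,219), large (380,162). The look-alikes are yellow, orange and green. I'll fit the model silhouettes in both views.

```bash
cat > fit.py <<'E'
import numpy as np,cv2
from scipy.optimize import minimize
S=8
def circ(r,z,n=40):
    a=np.linspace(0,2*np.pi,n,endpoint=False); return np.c_[r*np.cos(a),r*np.sin(a),0*a+z]
def lid(d,z0=0.): return [np.r_[circ(d/2,z0+.010),circ(d/2,z0+.018)],np.r_[circ(.012,z0+.018),circ(.012,z0+.052)]]
def jar(d,h): return [np.r_[circ(d/2,0),circ(d/2,h)]]
M=dict(jar_small=jar(.072,.07),jar_medium=jar(.092,.08),jar_large=jar(.112,.09),lid_small=lid(.08),lid_medium=lid(.1),lid_large=lid(.12))
def proj(c,P):
    q=np.asarray(P)@c["R"].T+c["t"]; q=q@c["K"].T; return q[:,:2]/q[:,2:]
def sil(c,name,xy):
    m=np.zeros((384*2,512*2),np.uint8)
    for p in M[name]:
        h=cv2.convexHull(proj(c,p+[*xy,0]).astype(np.float32))
        cv2.fillConvexPoly(m,np.round((h*2+.5)*256).astype(np.int32),255,shift=8)
    return cv2.resize(m,(512,384),interpolation=cv2.INTER_AREA)
def seed(c,uv,z):
    d=c["R"].T@np.linalg.solve(c["K"],[*uv,1]); o=-c["R"].T@c["t"]; return (o+d*(z-o[2])/d[2])[:2]
def mask(c,kind):
    h=cv2.cvtColor(c["image"],cv2.COLOR_RGB2HSV).astype(int)
    if kind=="lid": m=(h[...,0]>=7)&(h[...,0]<=22)&(h[...,1]>70)&(h[...,1]<215)
    else: m=(h[...,1]<45)&(h[...,2]>135)
    return m.astype(np.uint8)*255
def fit(c,name,xy0):
    m=mask(c,name[:3]); s=cv2.dilate(sil(c,name,xy0),np.ones((13,13)))>0
    n,l,st,ce=cv2.connectedComponentsWithStats(m*s.astype(np.uint8))
    k=1+np.argmax(st[1:,4]); cs,_=cv2.findContours((l==k).astype(np.uint8),cv2.RETR_EXTERNAL,cv2.CHAIN_APPROX_NONE)
    f=np.zeros((384,512),np.uint8); cv2.drawContours(f,cs,-1,255,-1)
    g=lambda p:np.abs(sil(c,name,p).astype(float)-f).sum()/255
    r=minimize(g,xy0,method="Nelder-Mead",options=dict(initial_simplex=[xy0,xy0+[.01,0],xy0+[0,.01]],xatol=1e-4))
    return r.x,r.fun,f
E
cat > m0.py <<'E'
from fit import *
import pickle
T,Sd=[pickle.load(open(n+"0.pkl","rb")) for n in("top","side")]
seeds=dict(jar_small=(385,215),jar_medium=(314,219),jar_large=(380,162),lid_small=(256,216),lid_medium=(267,166),lid_large=(323,157))
o=[c["image"][:,:,::-1].copy() for c in(T,Sd)]
for n,uv in seeds.items():
    z=.014 if n[:3]=="lid" else .05
    x0=seed(T,uv,z); a,e,f=fit(T,n,x0); b,e2,f2=fit(Sd,n,a)
    print(n,a.round(4),e,(f>0).sum(),"side",b.round(4),e2,(f2>0).sum(),"mean",((a+b)/2).round(4),"reach",np.hypot(*a).round(3))
    for i,(c,p) in enumerate(((T,a),(Sd,b))):
        cs,_=cv2.findContours((sil(c,n,p)>127).astype(np.uint8),0,1); cv2.drawContours(o[i],cs,-1,(255,0,255),1)
cv2.imwrite("pics/ov0.png",np.vstack([cv2.resize(o[0][90:270,180:420],None,fx=1.6,fy=1.6),cv2.resize(o[1][60:240,140:380],None,fx=1.6,fy=1.6)]))
E
python3 m0.py
```

```text
jar_small [ 0.4614 -0.2926] 135.04313725490195 481 side [ 0.4636 -0.2611] 742.1960784313726 1492 mean [ 0.4625 -0.2768] reach 0.546
jar_medium [ 0.4447 -0.0716] 87.54901960784314 763 side [ 0.4514 -0.0469] 947.4235294117647 2387 mean [ 0.448  -0.0592] reach 0.45
jar_large [ 0.6237 -0.2712] 274.5686274509804 1139 side [ 0.6313 -0.2406] 983.3686274509804 2610 mean [ 0.6275 -0.2559] reach 0.68
lid_small [0.453  0.1005] 44.26274509803922 493 side [0.4493 0.102 ] 59.55294117647059 667 mean [0.4511 0.1013] reach 0.464
lid_medium [0.6092 0.0667] 53.29803921568627 763 side [0.607  0.0674] 74.05882352941177 933 mean [0.6081 0.067 ] reach 0.613
lid_large [ 0.6394 -0.1082] 71.57254901960785 1095 side [ 0.6368 -0.1071] 71.05490196078432 987 mean [ 0.6381 -0.1076] reach 0.648
```

```bash
python3 - <<'E'
import pickle,cv2
for n,(r,c0,c1) in(("top",(162,350,410)),("side",(95,210,270)),("top",(215,362,405))):
    im=pickle.load(open(n+"0.pkl","rb"))["image"]; print(n,im[r,c0:c1:2].tolist())
E
```

```text
top [[102, 103, 106], [102, 103, 107], [102, 103, 107], [116, 116, 117], [136, 132, 132], [137, 133, 132], [138, 136, 134], [157, 154, 153], [123, 121, 121], [118, 116, 114], [118, 117, 115], [117, 115, 114], [119, 117, 116], [118, 116, 115], [119, 117, 116], [118, 116, 115], [118, 115, 114], [118, 116, 114], [117, 116, 114], [117, 116, 114], [100, 98, 97], [130, 127, 125], [136, 133, 131], [136, 133, 132], [144, 141, 140], [140, 138, 137], [75, 76, 77], [71, 72, 75], [72, 74, 76], [74, 75, 77]]
side [[136, 141, 144], [136, 140, 142], [135, 140, 142], [139, 144, 145], [140, 144, 147], [138, 142, 144], [170, 170, 166], [180, 180, 176], [184, 184, 181], [187, 187, 183], [188, 188, 184], [187, 188, 184], [187, 187, 183], [186, 186, 183], [187, 186, 182], [185, 185, 181], [183, 183, 178], [181, 180, 176], [176, 176, 172], [171, 172, 168], [165, 165, 162], [159, 158, 154], [147, 145, 142], [134, 135, 130], [103, 106, 107], [97, 100, 102], [97, 101, 102], [98, 101, 103], [99, 103, 105], [100, 104, 105]]
top [[100, 102, 105], [99, 101, 104], [99, 100, 104], [104, 104, 108], [129, 127, 127], [136, 133, 132], [139, 135, 134], [158, 155, 154], [124, 121, 120], [120, 117, 116], [120, 118, 115], [120, 117, 116], [119, 117, 116], [120, 118, 117], [109, 107, 106], [93, 91, 90], [135, 132, 131], [136, 134, 132], [153, 151, 150], [83, 82, 84], [70, 70, 73], [72, 72, 75]]
```

View pics/ov0.png

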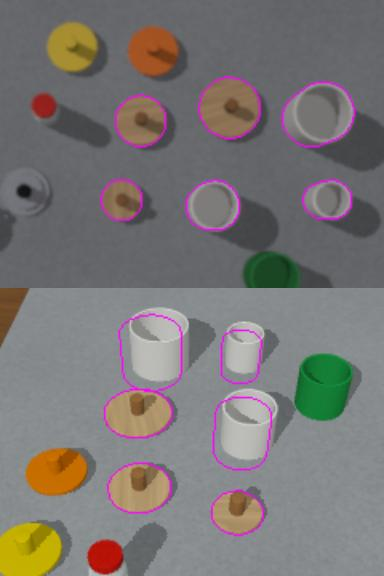

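Lid fits are tight in both views. The jar masks fail because they include tabletop. The jar glaze is slightly warm (R>B) and the table bluish, so I'll use that.

```bash
python3 - <<'E'
s=open('fit.py').read()
s=s.replace('else: m=(h[...,1]<45)&(h[...,2]>135)','else:\n        b=cv2.GaussianBlur(c["image"],(3,3),0).astype(int); m=(b[...,0]-b[...,2]>=0)&(h[...,1]<45)&(h[...,2]>75)')
open('fit.py','w').write(s)
E
python3 m0.py|grep jar
```

```text
jar_small [ 0.4604 -0.2926] 24.015686274509804 611 side [ 0.4581 -0.291 ] 50.325490196078434 673 mean [ 0.4592 -0.2918] reach 0.545
jar_medium [ 0.4441 -0.0723] 27.776470588235295 853 side [ 0.4418 -0.0715] 71.10980392156863 1327 mean [ 0.4429 -0.0719] reach 0.45
jar_large [ 0.6221 -0.2716] 46.050980392156866 1406 side [ 0.6198 -0.2699] 74.58823529411765 1499 mean [ 0.621  -0.2707] reach 0.679
```

Jar fits now agree between the views to about 2 mm, and the reach and sizes are plausible. First move: turn so that tool x = −world x and y = +world y, heading for the small lid.

```bash
cat > st.py <<'E'
import sys,numpy as np
from workcell import *
from scipy.spatial.transform import Rotation as R
s=get_state(); q=s["orientation"]; Rm=R.from_quat([*q[1:],q[0]])
print("clk",round(s["clock"],2),"tcp",s["tcp_pos"].round(4),"toolx",Rm.as_matrix()[:,0].round(3),"F",s["wrist_force"].round(1),"gap",round(s["finger_gap"]*1e3,1),"q",s["joint_pos"].round(2))
if len(sys.argv)>1:
    d=np.array(eval(sys.argv[1]))-s["tcp_pos"]; print("units",(Rm.inv().apply(d)/.04).round(3))
E
python3 -m crank '{"travel":[[-0.7,-0.6,0],[-1.4,-1.2,0],[-2.1,-1.8,0],[-2.8,-2.4,0],[-3.5,-3.0,0]],"turn":[-0.1,-0.2,-0.3,-0.366,-0.366]}'
python3 st.py "[.451,.101,.10]"
```

```text
clock: 0.52
tcp_pos: [0.2936, 0.3732, 0.2308]
orientation: [-0.0, -0.002, 1.0, -0.0]
wrist_force: [0.3, 0.1, 0.6]
finger_gap: 0.0853
clk 0.52 tcp [0.2936 0.3732 0.2308] toolx [-1.    -0.004  0.001] F [0.3 0.1 0.6] gap 85.3 q [ 0.73  0.12 -0.2   1.25 -0.    0.73]
units [-3.91  -6.818  3.273]
```

```bash
python3 -m crank '{"travel":[[-0.4,-0.7,0],[-0.8,-1.4,0],[-1.2,-2.1,0],[-1.6,-2.8,0],[-2.0,-3.5,0]],"turn":[0,0,0,0,0]}' 60 >/dev/null
python3 -m crank '{"travel":[[-0.4,-0.7,0.3],[-0.8,-1.4,0.9],[-1.2,-2.1,1.6],[-1.6,-2.8,2.3],[-1.9,-3.32,3.0]],"turn":[0,0,0,0,0]}'
python3 st.py "[.451,.101,.026]"
python3 - <<'E'
from workcell import *
import cv2
o=[read_camera(n)["image"][:,:,::-1] for n in("wrist","side")]
cv2.imwrite("pics/a.png",cv2.resize(cv2.hconcat(o),(800,300)))
E
```

```text
clock: 1.35
tcp_pos: [0.4506, 0.1002, 0.1105]
orientation: [0.001, 0.0, 1.0, -0.0]
wrist_force: [0.8, 0.2, -0.3]
finger_gap: 0.0598
clk 1.35 tcp [0.4506 0.1002 0.1105] toolx [-1.     0.001 -0.002] F [ 0.8  0.2 -0.3] gap 59.8 q [ 0.04  0.17 -0.45  0.95 -0.    0.05]
units [-0.006  0.021  2.112]
```

View pics/a.png

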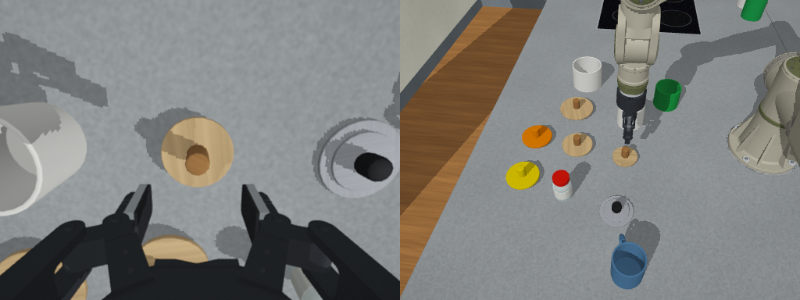

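Side and wrist views show the gripper above the small lid, its knob centred between the open fingers at about (197,160) of the wrist half. Descend and grasp.

```bash
python3 -m crank '{"travel":[[0,0.02,0.5],[0,0.02,1.0],[0,0.02,1.5],[0,0.02,1.9],[0,0.02,2.1]],"turn":[0,0,0,0,0]}' >/dev/null
python3 -m crank '{"travel":[[0,0,0],[0,0,0],[0,0,0],[0,0,0],[0,0,0]],"turn":[0,0,0,0,0]}' 0 30
python3 -m crank '{"travel":[[0,0,0],[0,0,0],[0,0,-0.2],[0,0,-0.5],[0,0,-1.0]],"turn":[0,0,0,0,0]}'
python3 st.py "[.459,-.292,.22]"
```

```text
clock: 2.28
tcp_pos: [0.4506, 0.1031, 0.0284]
orientation: [0.001, -0.0, 1.0, 0.0]
wrist_force: [0.5, 0.2, 3.0]
finger_gap: 0.0227
clock: 2.7
tcp_pos: [0.4478, 0.1027, 0.0666]
orientation: [-0.002, -0.0, 1.0, -0.0]
wrist_force: [-0.3, -0.0, -0.6]
finger_gap: 0.023
clk 2.7 tcp [0.4478 0.1027 0.0666] toolx [-1.    -0.     0.004] F [-0.3 -0.  -0.6] gap 23.0 q [ 0.05  0.22 -0.51  0.84 -0.    0.05]
units [-0.265 -9.868 -3.832]
```

```bash
python3 -m crank '{"travel":[[0,0,-0.8],[0,-0.2,-1.6],[0,-0.5,-2.4],[0,-1,-3.2],[0,-1.7,-3.8]],"turn":[0,0,0,0,0]}' >/dev/null
python3 -m crank '{"travel":[[0,-0.8,0],[-0.05,-1.6,0],[-0.1,-2.4,0],[-0.15,-3.2,0],[-0.2,-4,0]],"turn":[0,0,0,0,0]}' >/dev/null
python3 -m crank '{"travel":[[0,-0.9,0],[0,-1.8,0],[0,-2.7,0],[0,-3.6,0],[0,-4.17,0]],"turn":[0,0,0,0,0]}'
python3 -m crank '{"travel":[[0,0,0.5],[0,0,1]],"turn":[0,0]}'
python3 st.py "[.459,-.292,.087]"
cat > look.py <<'E'
import sys,cv2,pickle
from workcell import *
ns=sys.argv[2].split(","); cs=[read_camera(n) for n in ns]
pickle.dump(dict(zip(ns,cs)),open(sys.argv[1]+".pkl","wb"))
o=[c["image"][:,:,::-1] for c in cs]
cv2.imwrite(f"pics/{sys.argv[1]}.png",cv2.resize(cv2.hconcat(o),(800,300)))
E
python3 look.py b wrist,side
```

```text
clock: 3.95
tcp_pos: [0.457, -0.2952, 0.2194]
orientation: [-0.0, 0.001, 1.0, -0.0]
wrist_force: [-0.0, 0.4, -0.3]
finger_gap: 0.0231
clock: 4.12
tcp_pos: [0.4579, -0.2945, 0.1799]
orientation: [0.001, 0.001, 1.0, -0.001]
wrist_force: [-0.3, 0.2, -0.7]
finger_gap: 0.0223
clk 4.12 tcp [ 0.4579 -0.2945  0.1799] toolx [-1.     0.003 -0.002] F [-0.3  0.2 -0.7] gap 22.3 q [-0.72  0.27 -0.14  1.16 -0.   -0.72]
units [-0.023  0.066  2.323]
```

View pics/b.png

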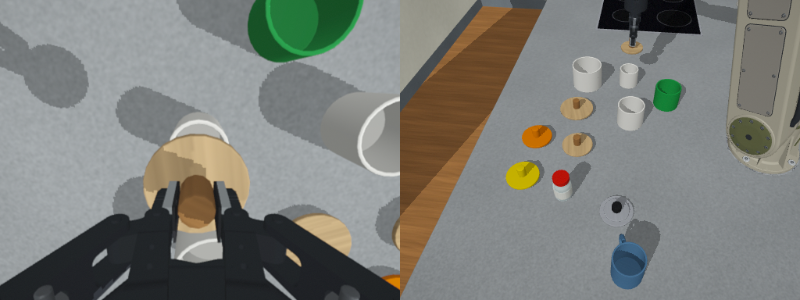

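Lid level and centred above the small jar. Lower, slowly at the end, watching the force.

```bash
python3 -m crank '{"travel":[[0,0.06,0.5],[0,0.06,1],[0,0.06,1.5],[0,0.06,1.8],[0,0.06,2.0]],"turn":[0,0,0,0,0]}' >/dev/null
python3 -m crank '{"travel":[[0,0,0.05],[0,0,0.1],[0,0,0.15],[0,0,0.17],[0,0,0.19]],"turn":[0,0,0,0,0]}'
python3 st.py "[.459,-.292,.088]"; python3 look.py c wrist,side
```

```text
clock: 5.05
tcp_pos: [0.4581, -0.2899, 0.0924]
orientation: [0.001, -0.0, 1.0, -0.0]
wrist_force: [0.7, 0.3, -0.5]
finger_gap: 0.0228
clk 5.05 tcp [ 0.4581 -0.2899  0.0924] toolx [-1.    -0.    -0.001] F [ 0.7  0.3 -0.5] gap 22.8 q [-0.71  0.33 -0.28  0.96  0.   -0.71]
units [-0.023 -0.053  0.111]
```

View pics/c.png

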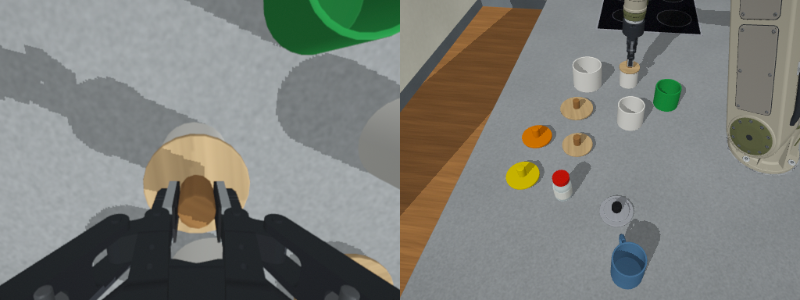

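The lid is in the jar mouth with no contact yet. Continue in 1 mm steps.

```bash
python3 -m crank '{"travel":[[0,0,0.02],[0,0,0.04],[0,0,0.06],[0,0,0.07],[0,0,0.08]],"turn":[0,0,0,0,0]}'
python3 -m crank '{"travel":[[0,0,0.01],[0,0,0.02],[0,0,0.03],[0,0,0.03]],"turn":[0,0,0,0]}'
```

```text
clock: 5.57
tcp_pos: [0.4576, -0.2895, 0.0885]
orientation: [-0.0, -0.0, 1.0, 0.0]
wrist_force: [-1.1, -0.2, 2.5]
finger_gap: 0.023
clock: 5.9
tcp_pos: [0.4577, -0.2896, 0.0884]
orientation: [0.0, -0.0, 1.0, -0.0]
wrist_force: [-2.7, 2.0, 7.9]
finger_gap: 0.0226
```

Seated at the expected height with 8 N. Release, then go up.

```bash
python3 -m crank '{"travel":[[0,0,-0.02],[0,0,-0.02],[0,0,-0.02],[0,0,-0.02],[0,0,-0.02]],"turn":[0,0,0,0,0]}' 50
python3 -m crank '{"travel":[[0,0,-0.2],[0,0,-0.7],[0,0,-1.4],[0,0,-2.2],[0,0,-3.0]],"turn":[0,0,0,0,0]}' 60
python3 st.py "[.608,.067,.11]"; python3 look.py d wrist,side
```

```text
clock: 6.32
tcp_pos: [0.4576, -0.2894, 0.0878]
orientation: [-0.0, -0.0, 1.0, 0.0]
wrist_force: [-1.1, 0.4, -0.6]
finger_gap: 0.0498
clock: 6.73
tcp_pos: [0.4572, -0.2891, 0.2095]
orientation: [-0.0, -0.0, 1.0, 0.0]
wrist_force: [0.6, -0.9, 0.3]
finger_gap: 0.0601
clk 6.73 tcp [ 0.4572 -0.2891  0.2095] toolx [-1.    -0.     0.001] F [ 0.6 -0.9  0.3] gap 60.1 q [-0.71  0.26 -0.09  1.23  0.   -0.71]
units [-3.772  8.901  2.492]
```

View pics/d.png

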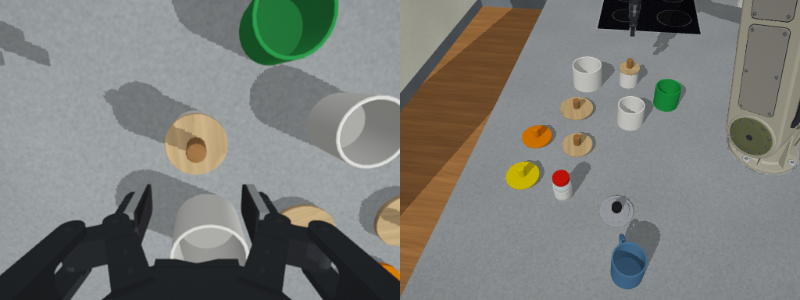

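The small lid lies flat on its jar (side view at about (629,68)). Next, the medium lid.

```bash
python3 -m crank '{"travel":[[-0.3,0.7,0],[-0.6,1.4,0],[-0.9,2.1,0],[-1.2,2.8,0],[-1.5,3.5,0]],"turn":[0,0,0,0,0]}' >/dev/null
python3 -m crank '{"travel":[[-0.35,0.8,0],[-0.7,1.6,0],[-1.05,2.4,0],[-1.35,3.2,0],[-1.6,3.9,0]],"turn":[0,0,0,0,0]}' >/dev/null
python3 -m crank '{"travel":[[-0.35,0.8,0.3],[-0.65,1.5,0.9],[-0.67,1.5,1.6],[-0.67,1.5,2.2],[-0.67,1.5,2.5]],"turn":[0,0,0,0,0]}'
python3 st.py "[.608,.067,.0285]"; python3 look.py e wrist,side
```

```text
clock: 8.08
tcp_pos: [0.6064, 0.0676, 0.1044]
orientation: [-0.003, -0.001, 1.0, 0.0]
wrist_force: [0.1, -0.1, -1.2]
finger_gap: 0.06
clk 8.08 tcp [0.6064 0.0676 0.1044] toolx [-1.    -0.002  0.005] F [ 0.1 -0.1 -1.2] gap 60.0 q [-0.02  0.45 -0.07  1.05  0.   -0.02]
units [-0.05  -0.016  1.896]
```

View pics/e.png

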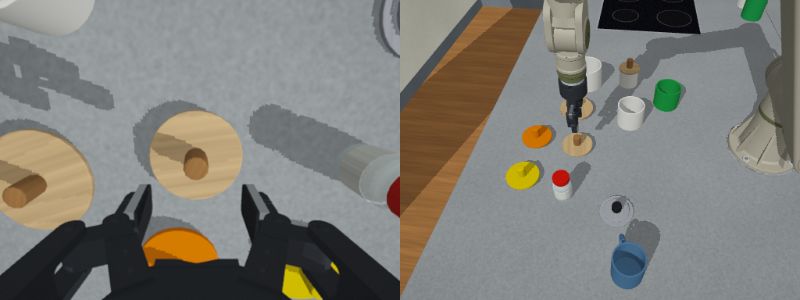

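Knob centred between the fingers again. Grasp, lift, and carry to above the medium jar.

```bash
python3 -m crank '{"travel":[[-0.02,0,0.5],[-0.03,0,1.0],[-0.03,0,1.4],[-0.03,0,1.7],[-0.03,0,1.88]],"turn":[0,0,0,0,0]}' >/dev/null
python3 -m crank '{"travel":[[0,0,0],[0,0,0],[0,0,0],[0,0,0],[0,0,0]],"turn":[0,0,0,0,0]}' 0 30
python3 -m crank '{"travel":[[0,0,0],[0,0,0],[0,0,-0.2],[0,0,-0.5],[0,0,-1.0]],"turn":[0,0,0,0,0]}'
python3 -m crank '{"travel":[[0,0,-0.8],[0,0,-1.6],[0.3,-0.2,-2.4],[0.8,-0.6,-3.0],[1.4,-1.1,-3.3]],"turn":[0,0,0,0,0]}'
python3 st.py "[.443,-.072,.17]"
```

```text
clock: 9.02
tcp_pos: [0.6107, 0.0665, 0.0344]
orientation: [0.001, -0.0, 1.0, -0.0]
wrist_force: [-0.6, 0.6, 3.8]
finger_gap: 0.0228
clock: 9.43
tcp_pos: [0.6076, 0.0666, 0.0715]
orientation: [-0.002, -0.0, 1.0, 0.0]
wrist_force: [1.7, -1.1, -0.6]
finger_gap: 0.0229
clock: 9.85
tcp_pos: [0.5551, 0.0227, 0.2087]
orientation: [0.003, -0.001, 1.0, -0.0]
wrist_force: [1.1, -0.5, -1.4]
finger_gap: 0.0225
clk 9.85 tcp [0.5551 0.0227 0.2087] toolx [-1.    -0.002 -0.005] F [ 1.1 -0.5 -1.4] gap 22.5 q [-0.1   0.28 -0.06  1.23  0.   -0.11]
units [ 2.812 -2.361  0.952]
```

```bash
python3 -m crank '{"travel":[[0.6,-0.5,0],[1.2,-1,0],[1.8,-1.5,0],[2.4,-2.0,0],[2.8,-2.35,0]],"turn":[0,0,0,0,0]}' >/dev/null
python3 -m crank '{"travel":[[0,0,0.4],[0,0,0.8],[0,0,1]],"turn":[0,0,0]}'
python3 st.py "[.444,-.072,.103]"; python3 look.py f wrist,side
```

```text
clock: 10.52
tcp_pos: [0.4403, -0.0716, 0.1639]
orientation: [-0.001, 0.0, 1.0, 0.0]
wrist_force: [-0.4, -0.0, -0.9]
finger_gap: 0.0226
clk 10.52 tcp [ 0.4403 -0.0716  0.1639] toolx [-1.     0.001  0.001] F [-0.4 -0.  -0.9] gap 22.6 q [-0.34  0.1  -0.39  1.08  0.   -0.34]
units [-0.094 -0.012  1.522]
```

View pics/f.png

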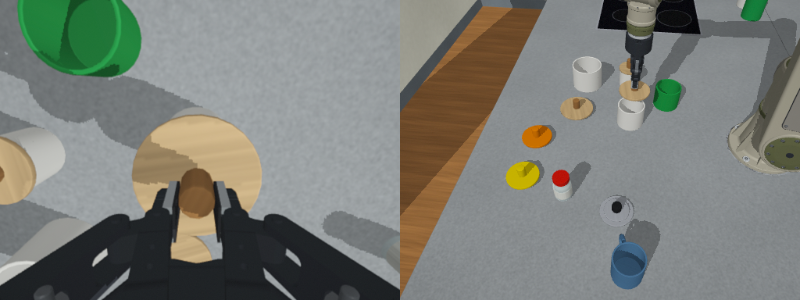

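Lid level above the medium jar. Add 3 mm in +x and lower to just above the rim (plug entering), then step down.

```bash
python3 -m crank '{"travel":[[-0.05,0,0.3],[-0.08,0,0.6],[-0.08,0,0.8],[-0.08,0,1.0],[-0.08,0,1.1]],"turn":[0,0,0,0,0]}'
python3 -m crank '{"travel":[[0,0,0.05],[0,0,0.1],[0,0,0.15],[0,0,0.19],[0,0,0.23]],"turn":[0,0,0,0,0]}'
python3 st.py "[.444,-.072,.103]"
```

```text
clock: 11.03
tcp_pos: [0.4446, -0.0712, 0.1202]
orientation: [-0.0, -0.0, 1.0, 0.0]
wrist_force: [-0.7, -0.4, -1.0]
finger_gap: 0.0225
clock: 11.45
tcp_pos: [0.445, -0.0716, 0.1119]
orientation: [0.0, -0.0, 1.0, -0.0]
wrist_force: [0.4, 0.5, -1.9]
finger_gap: 0.0228
clk 11.45 tcp [ 0.445  -0.0716  0.1119] toolx [-1.    -0.    -0.001] F [ 0.4  0.5 -1.9] gap 22.8 q [-0.34  0.15 -0.47  0.95  0.   -0.34]
units [ 0.026 -0.01   0.222]
```

```bash
python3 -m crank '{"travel":[[0,0,0.03],[0,0,0.06],[0,0,0.09],[0,0,0.12],[0,0,0.14]],"turn":[0,0,0,0,0]}'
python3 -m crank '{"travel":[[0,0,0.02],[0,0,0.04],[0,0,0.05],[0,0,0.06]],"turn":[0,0,0,0]}'
```

```text
clock: 11.87
tcp_pos: [0.4448, -0.0715, 0.106]
orientation: [-0.0, -0.0, 1.0, 0.0]
wrist_force: [-0.1, -0.1, -1.5]
finger_gap: 0.023
clock: 12.2
tcp_pos: [0.4449, -0.0715, 0.1043]
orientation: [0.0, -0.0, 1.0, -0.0]
wrist_force: [-2.7, 1.6, 9.1]
finger_gap: 0.0227
```

Contact at exactly grasp height +70 mm, so it is seated. Release and look.

```bash
python3 -m crank '{"travel":[[0,0,-0.02],[0,0,-0.02],[0,0,-0.02],[0,0,-0.02],[0,0,-0.02]],"turn":[0,0,0,0,0]}' 50
python3 -m crank '{"travel":[[0,0,-0.2],[0,0,-0.7],[0,0,-1.4],[0,0,-2.0],[0,0,-2.5]],"turn":[0,0,0,0,0]}' 60
python3 st.py "[.638,-.108,.11]"
python3 -m crank '{"travel":[[-0.7,-0.1,0],[-1.4,-0.2,0],[-2.1,-0.4,0],[-2.8,-0.5,0],[-3.5,-0.65,0]],"turn":[0,0,0,0,0]}'
python3 st.py "[.638,-.108,.11]"; python3 look.py g wrist,side
```

```text
clock: 12.62
tcp_pos: [0.4448, -0.0716, 0.1044]
orientation: [0.0, -0.0, 1.0, 0.0]
wrist_force: [-1.5, -0.3, 0.6]
finger_gap: 0.0501
clock: 13.03
tcp_pos: [0.4451, -0.0716, 0.2068]
orientation: [0.001, -0.0, 1.0, -0.0]
wrist_force: [0.0, -0.4, -0.7]
finger_gap: 0.0601
clk 13.03 tcp [ 0.4451 -0.0716  0.2068] toolx [-1.    -0.    -0.002] F [ 0.  -0.4 -0.7] gap 60.1 q [-0.34  0.08 -0.3   1.18  0.   -0.34]
units [-4.818 -0.91   2.429]
clock: 13.45
tcp_pos: [0.5861, -0.0976, 0.2052]
orientation: [0.0, -0.0, 1.0, 0.0]
wrist_force: [-0.1, -0.1, -0.0]
finger_gap: 0.06
clk 13.45 tcp [ 0.5861 -0.0976  0.2052] toolx [-1.    -0.    -0.001] F [-0.1 -0.1 -0. ] gap 60.0 q [-0.3   0.36  0.05  1.26  0.   -0.3 ]
units [-1.296 -0.262  2.381]
```

View pics/g.png

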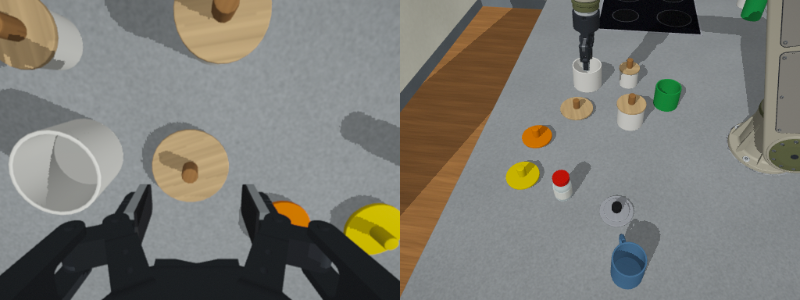

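The medium lid sits flat on its jar (side view (631,105)), and the large lid is ahead (wrist view (190,165)). Approach and grasp it.

```bash
python3 -m crank '{"travel":[[-0.6,-0.1,0],[-1.1,-0.2,0.4],[-1.3,-0.26,1.0],[-1.3,-0.26,1.7],[-1.3,-0.26,2.2]],"turn":[0,0,0,0,0]}'
python3 -m crank '{"travel":[[0,0,0.1],[0,0,0.1]],"turn":[0,0]}'
python3 st.py "[.638,-.108,.030]"
```

```text
clock: 13.97
tcp_pos: [0.6361, -0.1077, 0.1146]
orientation: [-0.001, -0.0, 1.0, 0.0]
wrist_force: [-0.9, 0.5, -0.4]
finger_gap: 0.0598
clock: 14.13
tcp_pos: [0.6349, -0.1074, 0.1111]
orientation: [-0.002, -0.0, 1.0, 0.001]
wrist_force: [0.3, -0.0, -0.2]
finger_gap: 0.06
clk 14.13 tcp [ 0.6349 -0.1074  0.1111] toolx [-1.    -0.     0.004] F [ 0.3 -0.  -0.2] gap 60.0 q [-0.29  0.5   0.04  1.11  0.   -0.29]
units [-0.085 -0.019  2.028]
```

```bash
python3 -m crank '{"travel":[[-0.04,0,0.5],[-0.06,0,1.0],[-0.06,0,1.5],[-0.06,0,1.8],[-0.06,0,1.98]],"turn":[0,0,0,0,0]}' >/dev/null
python3 -m crank '{"travel":[[0,0,0],[0,0,0],[0,0,0],[0,0,0],[0,0,0]],"turn":[0,0,0,0,0]}' 0 30
python3 -m crank '{"travel":[[0,0,0],[0,0,0],[0,0,-0.2],[0,0,-0.5],[0,0,-1.0]],"turn":[0,0,0,0,0]}'
python3 -m crank '{"travel":[[0,0,-0.8],[0,0,-1.6],[0,0,-2.3],[0,-0.5,-3],[0,-1.2,-3.3]],"turn":[0,0,0,0,0]}'
python3 st.py "[.621,-.271,.18]"
```

```text
clock: 14.97
tcp_pos: [0.6404, -0.1083, 0.0351]
orientation: [0.001, -0.0, 1.0, -0.0]
wrist_force: [-0.1, -0.1, 5.1]
finger_gap: 0.0228
clock: 15.38
tcp_pos: [0.6375, -0.1074, 0.0723]
orientation: [-0.002, -0.0, 1.0, 0.001]
wrist_force: [0.3, -1.3, -0.2]
finger_gap: 0.0227
clock: 15.8
tcp_pos: [0.6407, -0.1544, 0.2113]
orientation: [0.003, -0.002, 1.0, -0.001]
wrist_force: [1.2, -0.5, 0.0]
finger_gap: 0.0227
clk 15.8 tcp [ 0.6407 -0.1544  0.2113] toolx [-1.    -0.004 -0.006] F [ 1.2 -0.5  0. ] gap 22.7 q [-0.36  0.48  0.25  1.33  0.   -0.36]
units [ 0.508 -2.911  0.785]
```

```bash
python3 -m crank '{"travel":[[0.1,-0.7,0],[0.2,-1.4,0],[0.3,-2.1,0],[0.4,-2.7,0.1],[0.48,-2.9,0.3]],"turn":[0,0,0,0,0]}' >/dev/null
python3 -m crank '{"travel":[[0,0,0.2],[0,0,0.4],[0,0,0.5]],"turn":[0,0,0]}'
python3 st.py "[.622,-.271,.115]"; python3 look.py h wrist,side
```

```text
clock: 16.47
tcp_pos: [0.6195, -0.2701, 0.1717]
orientation: [-0.001, -0.001, 1.0, 0.001]
wrist_force: [-0.3, 0.2, -0.7]
finger_gap: 0.0225
clk 16.47 tcp [ 0.6195 -0.2701  0.1717] toolx [-1.    -0.001  0.002] F [-0.3  0.2 -0.7] gap 22.5 q [-0.53  0.54  0.24  1.28  0.   -0.53]
units [-0.066 -0.025  1.416]
```

View pics/h.png

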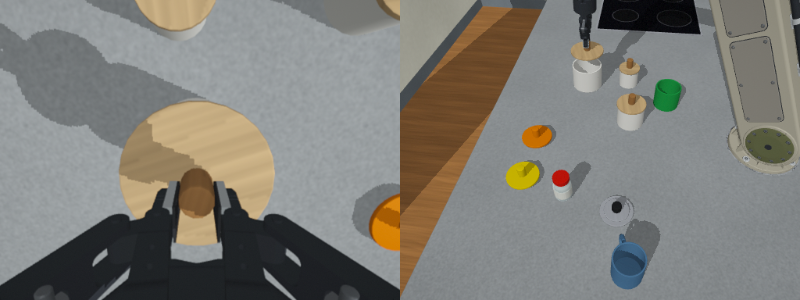

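The large lid is level above its jar, so lower it.

```bash
python3 -m crank '{"travel":[[-0.03,-0.02,0.3],[-0.05,-0.02,0.6],[-0.05,-0.02,0.8],[-0.05,-0.02,0.95],[-0.05,-0.02,1.05]],"turn":[0,0,0,0,0]}'
python3 -m crank '{"travel":[[0,0,0.05],[0,0,0.1],[0,0,0.15],[0,0,0.19],[0,0,0.22]],"turn":[0,0,0,0,0]}'
python3 st.py "[.622,-.271,.115]"
```

```text
clock: 16.98
tcp_pos: [0.6218, -0.272, 0.1301]
orientation: [-0.001, -0.0, 1.0, 0.0]
wrist_force: [-0.0, 0.3, -1.2]
finger_gap: 0.0228
clock: 17.4
tcp_pos: [0.6222, -0.2728, 0.1227]
orientation: [0.0, -0.0, 1.0, -0.0]
wrist_force: [0.7, -0.8, -1.6]
finger_gap: 0.0227
clk 17.4 tcp [ 0.6222 -0.2728  0.1227] toolx [-1.    -0.    -0.001] F [ 0.7 -0.8 -1.6] gap 22.7 q [-0.53  0.56  0.16  1.17  0.   -0.53]
units [0.005 0.045 0.192]
```

```bash
python3 -m crank '{"travel":[[0,0,0.03],[0,0,0.06],[0,0,0.09],[0,0,0.12],[0,0,0.14]],"turn":[0,0,0,0,0]}'
python3 -m crank '{"travel":[[0,0,0.02],[0,0,0.03],[0,0,0.04],[0,0,0.05]],"turn":[0,0,0,0]}'
```

```text
clock: 17.82
tcp_pos: [0.622, -0.2727, 0.1167]
orientation: [0.0, -0.0, 1.0, 0.0]
wrist_force: [0.2, 0.8, -1.9]
finger_gap: 0.0227
clock: 18.15
tcp_pos: [0.622, -0.2727, 0.1151]
orientation: [0.0, -0.0, 1.0, 0.0]
wrist_force: [-0.9, 0.8, 2.1]
finger_gap: 0.0222
```

Seated at the expected 0.115 m. One small extra step, then release, rise and retreat.

```bash
python3 -m crank '{"travel":[[0,0,0.01],[0,0,0.02],[0,0,0.02]],"turn":[0,0,0]}'
python3 -m crank '{"travel":[[0,0,-0.02],[0,0,-0.02],[0,0,-0.02],[0,0,-0.02],[0,0,-0.02]],"turn":[0,0,0,0,0]}' 50
python3 -m crank '{"travel":[[0,0,-0.2],[0,0,-0.6],[0,0,-1.2],[0,0,-1.8],[0,0,-2.4]],"turn":[0,0,0,0,0]}'
python3 -m crank '{"travel":[[0,0.7,-0.2],[0,1.4,-0.2],[0,2.1,-0.2],[0,2.8,-0.2],[0,3.5,-0.2]],"turn":[0,0,0,0,0]}'
python3 -m crank '{"travel":[[0,0.7,0],[0,1.4,0],[0,2.1,0],[0,2.5,0],[0,2.5,0]],"turn":[0,0,0,0,0]}'
python3 look.py i top,side
cat > chk.py <<'E'
from fit import *
import pickle,sys
d=pickle.load(open(sys.argv[1]+".pkl","rb"))
J=dict(small=(.4592,-.2918,.06),medium=(.4429,-.0719,.07),large=(.621,-.2707,.08)); D=dict(small=.08,medium=.1,large=.12)
for k,(x,y,z) in J.items():
    M["lid_s"]=lid(D[k],z); M["jar_"+k]=M["jar_"+k]
    for n,c in d.items():
        p,e,f=fit(c,"lid_s",np.array([x,y])); print(k,n,"lid-jar0 mm",((p-[x,y])*1e3).round(1),"err",round(e),(f>0).sum())
E
python3 chk.py i
```

```text
clock: 18.4
tcp_pos: [0.6221, -0.2727, 0.1151]
orientation: [0.0, -0.0, 1.0, -0.0]
wrist_force: [-1.7, 1.3, 4.4]
finger_gap: 0.0225
clock: 18.82
tcp_pos: [0.6221, -0.2727, 0.1146]
orientation: [-0.0, -0.0, 1.0, 0.0]
wrist_force: [0.3, -0.5, -0.5]
finger_gap: 0.0503
clock: 19.23
tcp_pos: [0.6219, -0.2726, 0.2123]
orientation: [-0.0, -0.0, 1.0, 0.0]
wrist_force: [-0.2, 0.2, 0.4]
finger_gap: 0.0503
clock: 19.65
tcp_pos: [0.622, -0.1316, 0.2197]
orientation: [0.0, 0.0, 1.0, -0.0]
wrist_force: [0.1, 0.7, -0.5]
finger_gap: 0.0501
clock: 20.07
tcp_pos: [0.6218, -0.0291, 0.2198]
orientation: [0.0, -0.002, 1.0, 0.001]
wrist_force: [-0.1, 0.1, -0.2]
finger_gap: 0.0497
small top lid-jar0 mm [0.8 3.4] err 61 544
small side lid-jar0 mm [-2.1  5.2] err 49 392Traceback (most recent call last):
  File "chk.py", line 8, in <module>
    p,e,f=fit(c,"lid_s",np.array([x,y])); print(k,n,"lid-jar0 mm",((p-[x,y])*1e3).round(1),"err",round(e),(f>0).sum())
          ~~~^^^^^^^^^^^^^^^^^^^^^^^^^^^
  File "fit.py", line 28, in fit
    k=1+np.argmax(st[1:,4]); cs,_=cv2.findContours((l==k).astype(np.uint8),cv2.RETR_EXTERNAL,cv2.CHAIN_APPROX_NONE)
        ~~~~~~~~~^^^^^^^^^^
    return _wrapfunc(a, 'argmax', axis=axis, out=out, **kwds)
    return bound(*args, **kwds)
ValueError: attempt to get argmax of an empty sequence
```

View pics/i.png

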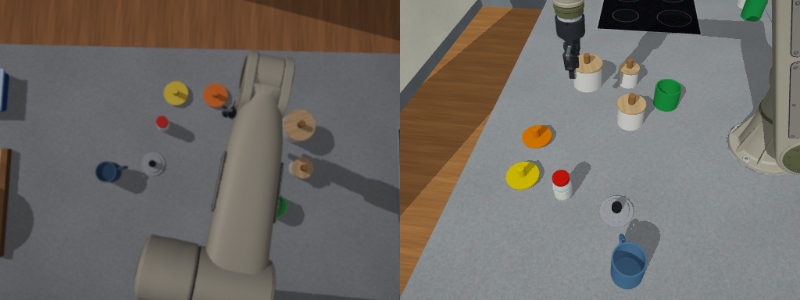

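All three lids sit on their jars, but the arm hides the medium jar from the top camera. Swing farther left and measure again, bystanders included.

```bash
python3 -m crank '{"travel":[[0.2,0.8,-0.3],[0.4,1.6,-0.6],[0.6,2.4,-1],[0.8,3.2,-1],[1,4,-1]],"turn":[0,0,0,0,0]}' >/dev/null
python3 -m crank '{"travel":[[0.2,0.8,0],[0.4,1.6,0],[0.6,2.4,0],[0.8,3.2,0],[1,4,0]],"turn":[0,0,0,0,0]}'
python3 -m crank '{"travel":[[0,0,0],[0,0,0],[0,0,0]],"turn":[0,0,0]}' >/dev/null
python3 look.py j top,side; python3 chk.py j
python3 - <<'E'
import pickle,cv2,numpy as np
d=pickle.load(open("j.pkl","rb"))
for n in("top","side"):
    a=pickle.load(open(n+"0.pkl","rb"))["image"];b=d[n]["image"]
    for k,(u,v,r) in dict(top=dict(pan=(196,209,17),spice=(208,157,12),orange=(276,122,18),yellow=(225,120,18),green=(350,263,20),mug=(139,220,18)),side=dict(pan=(278,270,24),spice=(207,237,22),orange=(176,174,22),yellow=(157,224,24),green=(342,122,24),mug=(292,335,32)))[n].items():
        s=cv2.phaseCorrelate(*[np.float64(cv2.Canny(i[v-r:v+r,u-r:u+r].copy(),60,150)) for i in(a,b)]); print(n,k,np.round(s[0],1),round(s[1],2))
E
```

```text
clock: 21.0
tcp_pos: [0.5423, 0.2874, 0.2593]
orientation: [0.0, 0.001, 1.0, -0.0]
wrist_force: [0.6, -0.4, -0.3]
finger_gap: 0.0499
small top lid-jar0 mm [0.8 3.4] err 59 546
small side lid-jar0 mm [-0.7  5.3] err 54 389
medium top lid-jar0 mm [1.6 0.3] err 74 863
medium side lid-jar0 mm [-1.9  2.6] err 75 803
large top lid-jar0 mm [ 0.2 -2.6] err 90 1244
top pan [0.5 0.1] 0.58
top spice [0.2 0.1] 0.92
top orange [0.1 0.1] 1.0
top yellow [-0.   0.1] 1.0
top green [-0.  0.] 0.91
top mug [-0.8 -1. ] 0.23
side pan [ 0.1 -0.1] 1.01
side spice [0.6 0.7] 0.83
side orange [0.6 0.5] 1.03
side yellow [-0.  0.] 0.98
side green [-0.3  0. ] 0.63
side mug [0. 0.] 0.98Traceback (most recent call last):
  File "chk.py", line 8, in <module>
    p,e,f=fit(c,"lid_s",np.array([x,y])); print(k,n,"lid-jar0 mm",((p-[x,y])*1e3).round(1),"err",round(e),(f>0).sum())
          ~~~^^^^^^^^^^^^^^^^^^^^^^^^^^^
  File "fit.py", line 28, in fit
    k=1+np.argmax(st[1:,4]); cs,_=cv2.findContours((l==k).astype(np.uint8),cv2.RETR_EXTERNAL,cv2.CHAIN_APPROX_NONE)
        ~~~~~~~~~^^^^^^^^^^
    return _wrapfunc(a, 'argmax', axis=axis, out=out, **kwds)
    return bound(*args, **kwds)
ValueError: attempt to get argmax of an empty sequence
```

View pics/j.png

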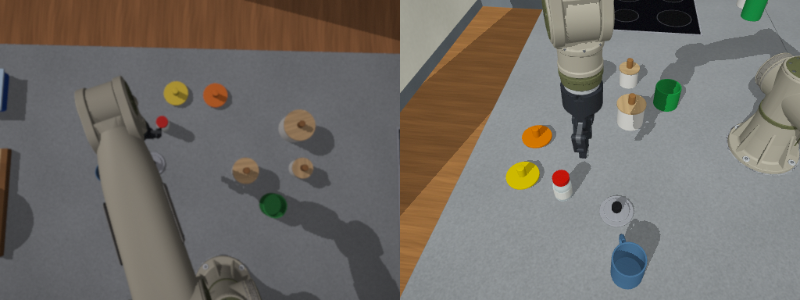

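The lids are within 5 mm of the measured jar centres (7 mm play), and the bystanders have not moved. Hand in.

```bash
python3 -c "
from workcell import *
print(hand_in())"; python3 st.py
```

```text
the job is handed in; nothing more can be done
None
the job is handed in; nothing more can be done
```

All three wooden lids are on the jars of their own size, and the job is handed in at about 21 s of the 96 s allowed. I picked each lid up by its knob with a 30 N grip and lowered it in 1–2 mm steps. I let go once the wrist force showed rim contact, which came within 1 mm of the expected seated height each time. The highest contact force I read was about 9 N.

**Lid positions:**

| Lid | Top view, off jar's measured position | Side view, off jar's measured position |
|---|---|---|
| Small | 3.5 mm | 5.3 mm |
| Medium | 1.6 mm | 3.2 mm |
| Large | 2.6 mm | no measurement |

All of these are within the 7 mm of play. The views differ by up to about 4 mm, partly from the roughly 2 mm calibration error. In the last side picture the arm hid the large jar, so that fit failed. The picture just before it shows the large lid lying flat.

**Jars and bystanders:** I did not re-measure the jars themselves after placing; they look unmoved in the pictures. Comparing first and last pictures, the pan lid, spice jar and look-alikes shifted less than 1 pixel. The mug showed no shift in the side view. Its top-view comparison was unreliable because the arm covered it.

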